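Clear the test fixture and slide the board home

TASK

The large screwdriver lying across the board test fixture blocks its sliding nest. First lay the screwdriver level on the two-notch tool rest, handle in the wide notch and shaft in the narrow one, and let go; then push the nest by its tab until it is fully home against the contact block. Leave everything else on the desk where it is.

Things in the scene. Friction and masses are not known exactly. Their poses are not given: they have to be found in the camera images.
- fixture: Board test fixture, fixed: aluminium bed 270 (x) x 100 (y) x 20 mm high; origin at the centre of its underside. Its +x is the slide direction, from the push tab to the black contact block (30 x 80 mm, top 56 mm over the desk, near face at x = +100 mm). On the bed runs the board nest, a grey plate 70 x 80 mm, top 30 mm over the desk, with a small circuit board.
- nest (a joint): Travel of the nest along the fixture's +x, m. 0 = fully back (front edge at fixture x = -40 mm), 0.140 = fully home: a hard stop, front edge against the contact block. Starts at 0 to 0.02. Slides with about 3 N of friction and stays where it is left.
- push_face (a point): Middle of the rear (-x) face of the dark steel push tab on the nest's rear edge; push it toward the fixture's +x. The tab is 50 mm wide (y), 12 thick (x), 27 to 68 mm above the desk; this point is 50 mm above the desk and moves with the nest. Axes as the fixture's. Behind the tab the bed is bare, 20 mm above the desk.
- screwdriver: Large screwdriver across the bed between nest and block, handle to the robot's left: 165 mm, about 0.08 kg. Origin at half length on the handle's underside, at first 20 mm over the desk. y axis along it: handle y = +10 to +82 mm, 24 wide, z = 0 to 25; shaft 6 mm thick, y = -82 to +10, z = 10 to 15. Take it by the handle about y = +30 mm, near its balance.
- rest: Two-notch tool rest, fixed: wooden base 80 (x) x 120 (y) x 10 mm, origin under its centre; two dark steel forks 58 wide, 10 thick. Wide fork at y = +45 for the handle: notch floor 55 mm over the desk, 34 wide, flaring, prongs to 75. Narrow fork at y = -45 for the shaft: floor 65, 16 wide, flaring, prongs to 80. The tool lies along y, handle toward +y, which is the robot's left.
- rest_seat (a point): Where the screwdriver's origin belongs when it lies level in both notches (rest frame 0, -20, 55 mm); axes those of the rest. The tool may lie up to 20 mm from this toward -y or 40 mm toward +y.
- key_holder: Bystander: green hex-key holder, 44x65x14 mm, lying in front. Origin at its underside. Leave it alone.
- tape_roll: Bystander: black tape roll, 62 mm wide, 19 high, at the back. Origin at its underside. Leave it alone.
- jar: Bystander: glass screw jar with tin lid, 53 mm wide, 70 high, at the back. Origin at its underside. Leave it alone.
- reel: Bystander: solder wire reel, 64 mm wide, 43 high, left at the back; its drum is centred 22 mm toward +y of the origin. Origin at its underside. Leave it alone.
- short_screwdriver: Bystander: short thin screwdriver, 12x110x12 mm, lying far left beyond the vice. Origin at its underside. Leave it alone.
- tin: Bystander: black tip-cleaner tin, 64 mm wide, 33 high, left at the back. Origin at its underside. Leave it alone.
- cutters: Bystander: side cutters, 44x125x12 mm, lying in front on the right. Origin at its underside. Leave it alone.

How it is judged:
On the way, in this order (a step that is already met when the one before it is completed fails the run):
1. The screwdriver lies released on the rest, before the nest is home (x of screwdriver in the frame of rest_seat between -0.012 and 0.012 m and y of screwdriver in the frame of rest_seat between -0.021 and 0.042 m and z of screwdriver in the frame of rest_seat between -0.006 and 0.007 m and angle between the y axis of screwdriver and the y axis of rest, either way round below 0.16 rad and angle between screwdriver's own z axis and vertical below 0.12 rad and contact force between screwdriver and the fingers below 0.1 N), for 0.2 s.
2. The nest is pushed fully home (value of joint nest above 0.136 m), for 0.2 s.
At the end, for the whole second after the job is handed in: Screwdriver released and still on the rest, handle in the wide notch, shaft in the narrow (origin within 12 mm across, -21 to +42 mm along, -6 to +7 mm in height of the seat; yaw within 0.16, tilt under 0.12 rad); nest within 4 mm of fully home (joint over 0.136) (all of step 1 and value of joint nest above 0.136 m and linear speed of screwdriver below 0.02 m/s); the robot touches nothing.
It fails at once if a bystander is moved more than 30 mm (distance of any of key_holder, tape_roll, jar, reel, short_screwdriver, tin, cutters from where it was at the start of the episode above 0.03 m).
It also fails if it takes over 48 s, if anything falls off the work surface, if the arm or the gripper's body presses on something with over 40 N, if the wrist force passes 120 N, or if a joint passes its speed limit or range.

ROBOT

A 7-joint arm with a two-finger parallel gripper is mounted at the origin on a cart in front of the work surface, level with it; the furniture and walls round the work are solid. World frame = base frame: x ahead of the robot, y to its left, z up, the work surface at z = 0. Lengths are in m, angles in rad, forces in N, time in s.
With the tool pointing down it reaches from about 0.4 to 0.85 m from the base axis. Payload 4.5 kg.
Tool frame: the origin (TCP) lies at the very end of the fingers, on their centre line; the grasp point (between the pads) lies 19 mm behind it (env.grasp_offset is the distance from the TCP to the grasp point, in m); z points along the fingers, y is the line along which they close (so a half turn about z gives the same grasp; the last joint's range is limited). The gripper opens to 85 mm and grips with 20 to 120 N. Pads are 22 mm wide; open, the fingers measure 114 mm over their backs; the gripper's body (76 mm by 85 mm) begins 54 mm behind the grasp point. The pads swing forward as they close: fully open they stand 13 mm farther back than shut.
Start: joints at [1.374, 0.689, -0.195, 1.565, 0.157, 0.902, -0.215], TCP at [0.143, -0.608, 0.231] pointing down, gripper open.
Joint ranges: [-3.01, 3.01], [-0.46, 2.08], [-1.47, 1.51], [0.13, 2.56], [-1, 4.14], [0.04, 2.09], [-2.66, 2.66]. Speed limits (rad/s): [2.57, 2.57, 3.14, 3.14, 3.14, 3.14, 3.14].

INTERFACE

Orientations are given as a unit quaternion [w, x, y, z].
In Python, from bench import env gives the robot as it stands.
- The arm moves only by the tool move_tool, called in YAML: its name, and indented under it one key for each argument. Schema: {"type":"object","properties":{"plan":{"type":"array","items":{"type":"array","items":{"type":"number"},"minItems":7,"maxItems":7},"minItems":1,"maxItems":8},"grip_force":{"type":"number"},"only":{"type":"string"},"quiet":{"type":"boolean"},"lines":{"type":"string"}},"required":["plan"],"additionalProperties":false}. plan is a list of rows, 1 to 8 of them, each of 7 numbers: a rotation vector rx, ry, rz in rad, then dx, dy, dz in m, then the finger opening in m; each row is the pose to reach, as a shift and turn from the pose commanded when the call began, along the tool's axes at that moment; what a row does not reach only later rows make up. A row lasts 1/12 s, in which the tool goes at most 0.0417 m and 0.125 rad, less where a joint would pass 70% of its speed; a pose out of reach is approached as far as the arm can. The fingers move at their own pace and stop on an object; grip_force is the grip in N (left out, the last holds). Time passes only in rows, so rows that do not move let the fingers close. The tool returns the time, the measured TCP pose, the force, the opening and the grip force at its end. only (a regular expression) keeps the lines of the reply that match it, lines (a string "A,B") keeps lines A to B, and quiet returns only ok. Input that does not fit is refused with a message, and nothing moves.
- env.read_state(): the state, without advancing time (a new reading comes with each control period).
- env.capture(name): name is "side" or "top" or "wrist"; returns a dict with "color" (480x640x3 uint8, blue, green, red), "fx", "fy", "cx", "cy" (pixels), "rvec" (rotation vector, rad) and "tvec" (3), from world to camera coordinates, as OpenCV has them. Camera axes: x right, y down, z forward; pixel columns grow to the right and rows downward; lengths in m; the calibration is good to about 2 mm. A picture is of the moment at which its call begins. There is no depth.
- env.close_job(): hands the job in; it is judged then, once.
The state is a dict: "clock": time; "joint_positions": joint angles; "qd": joint speeds; "effort": joint torques, N m; "eef_pos": TCP position; "tool_rot": TCP orientation; "contact_force": force on the tool from outside, world axes, zero at the start; "torque": the same for the moment, N m; "finger_gap": finger opening in m; "gripper_force": force on a finger pad.
Only numpy, scipy, OpenCV 4.12 (cv2) and the standard library are available. Lean on these libraries where they do the work, as an engineer would, in place of code of your own. Each camera call takes 0.05 s, during which the arm holds its last target. There are 200 camera calls.

## Working session

There is one attempt and no reset: what is moved stays moved. The work goes in short steps, Python scripts to look and compute and a tool call to move; the robot and the scene stay as the last step left them, time stands still between calls to the robot, and variables do not carry over. Pictures are saved under pics/ and viewed, at most 10 in all, crops included, and the job is handed in when it is done.

```bash
ls; mkdir -p pics
```

Run:
```python
from bench import env
import cv2
s=env.read_state();print(s)
for n in("top","side"):
    c=env.capture(n);cv2.imwrite(f"pics/{n}0.png",c["color"]);print(n,c["fx"],c["fy"],c["cx"],c["cy"],c["rvec"],c["tvec"])
```

```text
bench.py
pics
{'clock': 0.0, 'joint_positions': array([ 1.3737834 ,  0.68996037, -0.19449668,  1.56635453,  0.15732   ,
        0.90249447, -0.21512846]), 'qd': array([-0.00179603,  0.00094656, -0.00131951, -0.00011498, -0.00080099,
        0.00058287,  0.00078265]), 'effort': array([ 4.28531566e-04, -5.39611495e+01, -1.26658134e+00, -1.58542550e+01,
        9.05180583e-03,  9.46260814e-03, -9.07564242e-06]), 'eef_pos': array([ 0.14276811, -0.60780914,  0.23049555]), 'tool_rot': array([-8.93196750e-04,  9.93344407e-01,  1.15178367e-01, -1.84785480e-04]), 'contact_force': array([ 0.07010501,  1.04056132, -0.33393268]), 'torque': array([-0.02138023,  0.00739253,  0.01184104]), 'gripper_force': 0.0, 'finger_gap': 0.0855844725354127}
top 435.72774118089364 435.72774118089364 312.35455500558345 237.22859852093134 [ 2.17982079 -2.13391575  0.1956186 ] [-0.0215203   0.58189848  0.88070573]
side 516.4604727011476 516.4604727011476 314.88071639753514 236.47402661103712 [ 0.24637915 -2.4384745   1.71781482] [0.57747321 0.09191409 1.10590947]
```

View pics/top0.png

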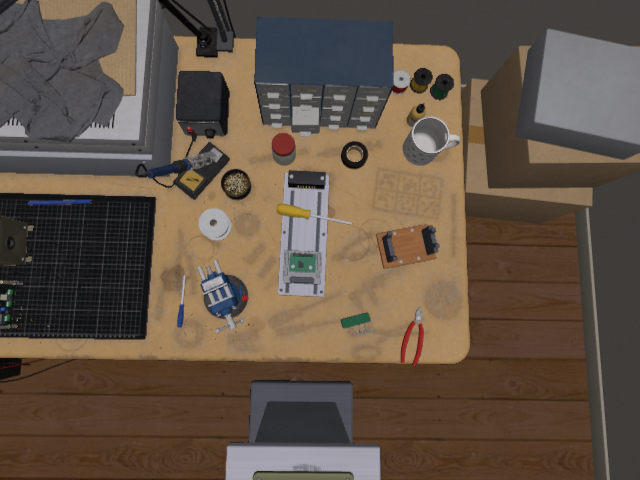

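View pics/side0.png

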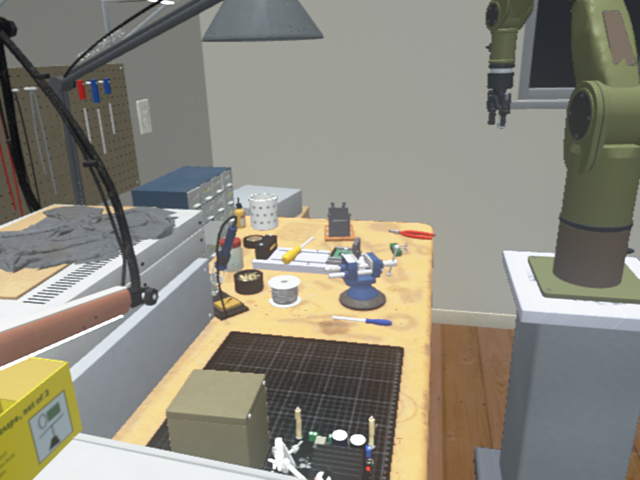

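Top view: the screwdriver's handle runs from about (278,210) to (310,215) and its shaft ends at (351,223). The fixture runs vertically at column 303 with its block at the top. The rest is at about (408,246), with the wide fork at (390,248) and the narrow one at (431,239). I'll take an enlarged crop and the world scale next.

Create h.py:
```python
import numpy as np, cv2
from bench import env
def cam(c):
    K=np.array([[c["fx"],0,c["cx"]],[0,c["fy"],c["cy"]],[0,0,1]]);R=cv2.Rodrigues(np.array(c["rvec"]))[0]
    return K,R,np.array(c["tvec"]).ravel()
def ray(c,u,v,z):
    K,R,t=cam(c);o=-R.T@t;d=R.T@np.linalg.solve(K,[u,v,1.]);return o+d*(z-o[2])/d[2]
def proj(c,p):
    return cv2.projectPoints(np.array(p,float).reshape(-1,3),np.array(c["rvec"],float),np.array(c["tvec"],float),cam(c)[0],None)[0].reshape(-1,2)
```

Run:
```python
from h import *
c=env.capture("top");im=c["color"]
cv2.imwrite("pics/crop1.png",cv2.resize(im[160:310,260:450],None,fx=4,fy=4,interpolation=cv2.INTER_CUBIC))
print("cam",-cam(c)[1].T@cam(c)[2])
hsv=cv2.cvtColor(im,cv2.COLOR_BGR2HSV)
m=cv2.inRange(hsv,(18,170,120),(32,255,255));m[:, :270]=0;m[:,320:]=0;m[:200]=0;m[230:]=0
ys,xs=np.nonzero(m);print("handle",len(xs),cv2.minAreaRect(np.c_[xs,ys].astype(np.float32)))
m=cv2.inRange(hsv,(5,110,60),(17,255,190));m[:220]=0;m[275:]=0;m[:,:370]=0;m[:,445:]=0
m=cv2.morphologyEx(m,cv2.MORPH_OPEN,np.ones((3,3)));cs=cv2.findContours(m,0,2)[0];q=max(cs,key=cv2.contourArea);r=cv2.minAreaRect(q);print("base",r)
for p in cv2.boxPoints(r):print(p,ray(c,*p,0.01))
# dark fork tops
for lo,hi in((378,402),(415,442)):
    m=(im.max(2)<80).astype(np.uint8);m[:220]=0;m[275:]=0;m[:,:lo]=0;m[:,hi:]=0
    ys,xs=np.nonzero(m);print("fork",cv2.boxPoints(cv2.minAreaRect(np.c_[xs,ys].astype(np.float32))).tolist())
```

```text
cam [0.44322317 0.01744185 0.95810258]
handle 287 ((292.5769348144531, 210.61537170410156), (32.359161376953125, 10.001923561096191), 11.309932708740234)
base ((412.8461608886719, 244.2307891845703), (37.26205825805664, 40.007686614990234), 78.69007110595703)
[389.57693 229.88464] [ 0.60797299 -0.18130511  0.01      ]
[428.8077  222.03848] [ 0.62788486 -0.2695685   0.01      ]
[436.1154  258.57693] [ 0.54627684 -0.28407013  0.01      ]
[396.8846 266.4231] [ 0.52706423 -0.1967942   0.01      ]
fork [[381.1039733886719, 234.07199096679688], [390.6959533691406, 232.3280029296875], [395.7519836425781, 260.1360168457031], [386.1600036621094, 261.8800048828125]]
fork [[420.5411071777344, 227.43527221679688], [432.6117248535156, 224.7529296875], [438.6352844238281, 251.85882568359375], [426.5646667480469, 254.54116821289062]]
```

View pics/crop1.png

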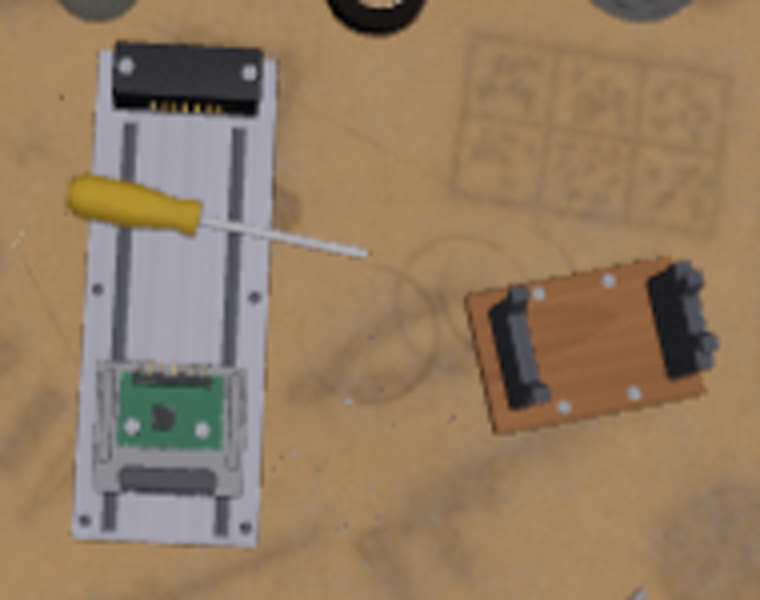

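The crop shows the fixture corners at crop (98,50), (276,58), (257,548) and (72,540). The tool's butt is at (67,193) and its tip at (367,255). The base's left edge runs (466,297)-(495,434), and its right corners are at about (672,256) and (705,390). The tab's top is at about (118,467)-(216,493).

Run:
```python
from h import *
c=env.capture("top")
f=lambda X,Y,z:ray(c,260+(X+.5)/4-.5,160+(Y+.5)/4-.5,z)
P=lambda n,*a:print(n,np.round(a,4).tolist())
F=[f(*p,.02) for p in((98,50),(276,58),(257,548),(72,540))]
P("fix",*F,np.mean(F,0)); ax=(F[0]+F[1]-F[2]-F[3])/2;P("len/wid",np.linalg.norm(ax),np.linalg.norm(F[0]-F[1]),np.arctan2(ax[1],ax[0]))
B=[f(*p,.01) for p in((466,297),(672,256),(705,390),(495,434))]
P("base",*B,np.mean(B,0));d=(B[0]+B[3]-B[1]-B[2])/2;P("len",np.linalg.norm(d),np.linalg.norm(B[0]-B[3]),np.arctan2(-d[0],d[1]))
a,b=f(67,193,.0325),f(367,255,.0325);P("tool",a,b,a-b,np.linalg.norm(a-b),np.arctan2(-(a-b)[0],(a-b)[1]),(a+b)/2)
P("tab",f(118,467,.068),f(216,467,.068),f(122,493,.068),f(216,493,.068))
# prong tips: left fork z .075 , right .08
P("wide",f(518,290,.075),f(540,392,.075)); P("narrow",f(688,268,.08),f(708,350,.08))
```

```text
fix [[0.7308, 0.0557, 0.02], [0.7291, -0.0434, 0.02], [0.4582, -0.0369, 0.02], [0.4605, 0.0618, 0.02], [0.5946, 0.0093, 0.02]]
len/wid [0.2707, 0.0992, -0.0234]
base [[0.5983, -0.1513, 0.01], [0.6242, -0.2668, 0.01], [0.5495, -0.2836, 0.01], [0.5227, -0.167, 0.01], [0.5737, -0.2172, 0.01]]
len [0.1191, 0.0772, 0.2233]Traceback (most recent call last):
  File "<stdin>", line 9, in <module>
  File "<stdin>", line 4, in <lambda>
    return _wrapfunc(a, 'round', decimals=decimals, out=out)
    return _wrapit(obj, method, *args, **kwds)
    conv = _array_converter(obj)
ValueError: setting an array element with a sequence. The requested array has an inhomogeneous shape after 1 dimensions. The detected shape was (6,) + inhomogeneous part.
```

Run:
```python
from h import *
c=env.capture("top")
f=lambda X,Y,z:ray(c,260+(X+.5)/4-.5,160+(Y+.5)/4-.5,z)
P=lambda n,*a:print(n,[np.round(x,4).tolist() for x in a])
a,b=f(67,193,.0325),f(367,255,.0325);y=(a-b)/np.linalg.norm(a-b);o=(a+b)/2
P("tool",a,b,np.linalg.norm(a-b),np.arctan2(-y[0],y[1]),o,o+.03*y)
P("tab",f(118,467,.068),f(216,467,.068),f(122,493,.068),f(216,493,.068))
P("wide",f(518,290,.075),f(540,392,.075)); P("narrow",f(688,268,.08),f(708,350,.08))
s=env.read_state();R=cv2.Rodrigues
from scipy.spatial.transform import Rotation as T
M=T.from_quat(s["tool_rot"],scalar_first=True).as_matrix();print(M.round(3))
p=.2233;ry=np.array([-np.sin(p),np.cos(p)]);B=np.array([.5737,-.2172])
print("seat",B-.02*ry,"grasp at seat",B+.01*ry,"ry",ry)
```

```text
tool [[0.6464, 0.0697, 0.0325], [0.6163, -0.0934, 0.0325], 0.1659, -0.1824, [0.6314, -0.0119, 0.0325], [0.6368, 0.0176, 0.0325]]
tab [[0.4969, 0.0373, 0.068], [0.4979, -0.0126, 0.068], [0.4838, 0.035, 0.068], [0.4847, -0.0128, 0.068]]
wide [[0.592, -0.1667, 0.075], [0.5393, -0.1776, 0.075]]
narrow [[0.6048, -0.254, 0.08], [0.5623, -0.2634, 0.08]]
[[ 0.973  0.229 -0.   ]
 [ 0.229 -0.973  0.001]
 [-0.    -0.001 -1.   ]]
seat [ 0.57812898 -0.23670344] grasp at seat [ 0.57148551 -0.20744828] ry [-0.22144889  0.97517198]
```

Sizes agree: tool 166 mm, bed 271×99, base 119×77, and the fork tips match. Now moving toward a point above the handle.

move_tool:
  plan:
    - [0, 0, -0.08, 0.032, -0.025, 0, 0.085]
    - [0, 0, -0.16, 0.064, -0.05, 0, 0.085]
    - [0, 0, -0.24, 0.096, -0.075, 0, 0.085]
    - [0, 0, -0.32, 0.128, -0.1, 0, 0.085]
    - [0, 0, -0.4, 0.16, -0.125, 0, 0.085]
    - [0, 0, -0.48, 0.192, -0.15, 0, 0.085]
    - [0, 0, -0.56, 0.224, -0.175, 0, 0.085]
    - [0, 0, -0.6, 0.25, -0.2, 0, 0.085]

```text
clock: 0.92
eef_pos: [0.3427, -0.3546, 0.2316]
tool_rot: [0.0, 0.914, 0.406, 0.001]
contact_force: [2.7, 0.4, 0.0]
finger_gap: 0.0847
gripper_force: 0.0
```

Add to h.py:
```python
from scipy.spatial.transform import Rotation as T
def to(p,yaw):
    s=env.read_state();M=T.from_quat(s["tool_rot"],scalar_first=True).as_matrix()
    t=np.arctan2(M[1,1],M[0,1]);d=M.T@(np.array(p)-s["eef_pos"])
    x=np.array([np.sin(yaw),-np.cos(yaw),0]);G=np.c_[x,[np.cos(yaw),np.sin(yaw),0],[0,0,-1]]
    G[:,0]=np.cross(G[:,1],G[:,2])
    print("t",s["clock"],"tcp",s["eef_pos"].round(4),"yaw",t.round(3),"rv",T.from_matrix(M.T@G).as_rotvec().round(3),"d",d.round(4),"F",s["contact_force"].round(1),"q",s["joint_positions"].round(2))
```

```bash
python3 -c "
from h import *
to([.637,.018,.22],-.182)"
```

```text
t 0.9167 tcp [ 0.3427 -0.3546  0.2316] yaw -0.735 rv [ 0.002 -0.001 -0.553] d [ 0.4737 -0.0315  0.012 ] F [2.7 0.4 0. ] q [ 0.94  0.53 -0.35  1.95  0.27  0.7  -0.31]
```

move_tool:
  plan:
    - [0, 0, -0.07, 0.038, -0.003, 0, 0.085]
    - [0, 0, -0.14, 0.076, -0.005, 0, 0.085]
    - [0, 0, -0.21, 0.114, -0.008, 0, 0.085]
    - [0, 0, -0.28, 0.152, -0.01, 0, 0.085]
    - [0, 0, -0.35, 0.19, -0.013, 0, 0.085]
    - [0, 0, -0.42, 0.228, -0.015, 0, 0.085]
    - [0, 0, -0.49, 0.266, -0.018, 0, 0.085]
    - [0, 0, -0.545, 0.304, -0.02, 0, 0.085]

```text
clock: 1.58
eef_pos: [0.5316, -0.117, 0.2313]
tool_rot: [0.0, 0.772, 0.636, -0.0]
contact_force: [-0.1, -0.3, -0.2]
finger_gap: 0.0852
gripper_force: 0.0
```

```bash
python3 -c "
from h import *
to([.637,.018,.22],-.182)"
```

```text
t 1.5833 tcp [ 0.5316 -0.117   0.2313] yaw -0.192 rv [-0.    0.   -0.01] d [0.1526 0.0778 0.0113] F [-0.1 -0.3 -0.2] q [ 0.42  0.61 -0.47  1.8   0.37  0.82 -0.43]
```

move_tool:
  plan:
    - [0, 0, 0, 0.034, 0.017, 0, 0.085]
    - [0, 0, 0, 0.068, 0.034, 0, 0.085]
    - [0, 0, 0, 0.102, 0.052, 0, 0.085]
    - [0, 0, 0, 0.136, 0.07, 0.01, 0.085]
    - [0, 0, 0, 0.153, 0.078, 0.04, 0.085]
    - [0, 0, 0, 0.153, 0.078, 0.05, 0.085]
    - [0, 0, 0, 0.153, 0.078, 0.05, 0.085]

```text
clock: 2.17
eef_pos: [0.6349, 0.0174, 0.1779]
tool_rot: [-0.002, 0.772, 0.636, -0.003]
contact_force: [-0.4, -1.0, -0.7]
finger_gap: 0.0849
gripper_force: 0.0
```

Run:
```python
from h import *
to([.637,.018,.032],-.182)
c=env.capture("wrist");cv2.imwrite("pics/w1.png",c["color"])
hsv=cv2.cvtColor(c["color"],cv2.COLOR_BGR2HSV);m=cv2.inRange(hsv,(18,170,120),(32,255,255))
cs=cv2.findContours(m,0,2)[0];q=max(cs,key=cv2.contourArea);bx=cv2.boxPoints(cv2.minAreaRect(q));print(bx.tolist())
for u in bx:print(ray(c,*u,.0325).round(4))
```

```text
t 2.1667 tcp [0.6349 0.0174 0.1779] yaw -0.192 rv [-0.006  0.002 -0.01 ] d [0.0013 0.0029 0.1459] F [-0.4 -1.  -0.7] q [ 0.13  0.79 -0.42  1.57  0.39  0.87 -0.63]
[[314.0, 165.0], [336.0, 165.0], [336.0, 251.0], [314.0, 251.0]]
[0.6379 0.0674 0.0325]
[0.6552 0.064  0.0325]
[ 0.6423 -0.0076  0.0325]
[ 0.6237 -0.004   0.0325]
```

View pics/w1.png

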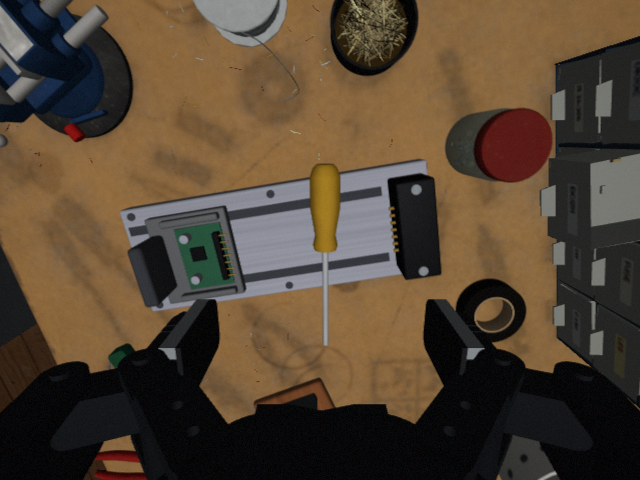

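The wrist view confirms the handle: butt at pixel (325,165), neck at (325,251), and the tool vertical in view, so the yaw matches. The contact block sits near the right finger, so I'll narrow the opening to 50 mm and descend to an intermediate height.

move_tool:
  plan:
    - [0, 0, 0, 0, 0, 0.03, 0.05]
    - [0, 0, 0, 0, 0, 0.06, 0.05]
    - [0, 0, 0, 0, 0, 0.09, 0.05]
    - [0, 0, 0, 0, 0, 0.09, 0.05]
    - [0, 0, 0, 0, 0, 0.09, 0.05]

```text
clock: 2.63
eef_pos: [0.6363, 0.0145, 0.0916]
tool_rot: [0.0, 0.773, 0.634, -0.001]
contact_force: [1.5, -0.5, 0.8]
finger_gap: 0.0499
gripper_force: 0.0
```

Run:
```python
from h import *
to([.637,.016,.026],-.188)
```

```text
t 2.6333 tcp [0.6363 0.0145 0.0916] yaw -0.197 rv [-0.001  0.002 -0.009] d [0.0017 0.0005 0.0656] F [ 1.5 -0.5  0.8] q [ 0.1   0.9  -0.37  1.63  0.45  0.7  -0.69]
```

move_tool:
  plan:
    - [0, 0, -0.008, 0.001, 0, 0.025, 0.05]
    - [0, 0, -0.008, 0.001, 0, 0.05, 0.05]
    - [0, 0, -0.008, 0.001, 0, 0.065, 0.05]
    - [0, 0, -0.008, 0.001, 0, 0.065, 0.05]
    - [0, 0, -0.008, 0.001, 0, 0.065, 0.02]
    - [0, 0, -0.008, 0.001, 0, 0.065, 0.01]
    - [0, 0, -0.008, 0.001, 0, 0.065, 0.01]
    - [0, 0, -0.008, 0.001, 0, 0.065, 0.01]
  grip_force: 50

```text
clock: 3.3
eef_pos: [0.6394, 0.0174, 0.0293]
tool_rot: [0.001, 0.77, 0.638, 0.002]
contact_force: [-0.3, -0.8, 7.1]
finger_gap: 0.0237
gripper_force: 50.2
```

Run:
```python
from h import *
to([.637,.016,.026],-.188)
```

```text
t 3.3 tcp [0.6394 0.0174 0.0293] yaw -0.188 rv [ 0.005 -0.001  0.   ] d [-0.0018 -0.0021  0.0033] F [-0.3 -0.8  7.1] q [ 0.08  0.99 -0.33  1.64  0.5   0.59 -0.72]
```

Gripped, with a 23.7 mm gap. Lifting now.

move_tool:
  plan:
    - [0, 0, 0, 0, 0, -0.015, 0.01]
    - [0, 0, 0, 0, 0, -0.04, 0.01]
    - [0, 0, 0, 0, 0, -0.07, 0.01]
    - [0, 0, 0, 0, 0, -0.1, 0.01]
    - [0, 0, 0, 0, 0, -0.12, 0.01]
    - [0, 0, 0, 0, 0, -0.12, 0.01]

```text
clock: 3.8
eef_pos: [0.6409, 0.0181, 0.1527]
tool_rot: [0.003, 0.77, 0.638, 0.005]
contact_force: [0.4, -0.0, -0.2]
finger_gap: 0.0238
gripper_force: 49.2
```

Run:
```python
from h import *
p=.215;ry=np.array([-np.sin(p),np.cos(p)]);B=np.array([.5737,-.2172]);g=B+.015*ry
to([*g,.13],p)
```

```text
t 3.8 tcp [0.6409 0.0181 0.1527] yaw -0.188 rv [ 0.011 -0.001 -0.403] d [-0.23   -0.0282  0.0216] F [ 0.4 -0.  -0.2] q [ 0.12  0.82 -0.41  1.59  0.42  0.81 -0.65]
```

move_tool:
  plan:
    - [0, 0, -0.06, -0.025, -0.003, 0, 0.01]
    - [0, 0, -0.12, -0.06, -0.007, 0, 0.01]
    - [0, 0, -0.18, -0.095, -0.011, 0, 0.01]
    - [0, 0, -0.25, -0.13, -0.015, 0, 0.01]
    - [0, 0, -0.32, -0.165, -0.02, 0, 0.01]
    - [0, 0, -0.38, -0.2, -0.024, 0, 0.01]
    - [0, 0, -0.4, -0.23, -0.028, 0, 0.01]
    - [0, 0, -0.4, -0.23, -0.028, 0, 0.01]

```text
clock: 4.47
eef_pos: [0.5627, -0.2139, 0.1454]
tool_rot: [0.001, 0.632, 0.775, -0.004]
contact_force: [-0.2, -1.3, -1.3]
finger_gap: 0.0236
gripper_force: 49.2
```

move_tool:
  plan:
    - [0, 0, 0, 0, 0, 0, 0.01]
    - [0, 0, 0, 0, 0, 0, 0.01]

```text
clock: 4.63
eef_pos: [0.5671, -0.2028, 0.1465]
tool_rot: [0.0, 0.628, 0.778, 0.001]
contact_force: [0.3, -0.2, 0.1]
finger_gap: 0.0238
gripper_force: 49.2
```

Run:
```python
from h import *
p=.215;ry=np.array([-np.sin(p),np.cos(p)]);B=np.array([.5737,-.2172]);g=B+.015*ry
to([*g,.13],p)
for n in("top","wrist","side"):
    c=env.capture(n);cv2.imwrite(f"pics/{n}2.png",c["color"])
a=cv2.imread("pics/top2.png");w=cv2.imread("pics/wrist2.png");s=cv2.imread("pics/side2.png")
r=lambda i,k:cv2.resize(i,(400,300),interpolation=cv2.INTER_CUBIC)
cv2.imwrite("pics/m2.png",np.vstack([np.hstack([r(a[170:290,340:500],0),r(w,0)]),np.hstack([r(s[180:270,280:400],0),r(s,0)])]))
```

```text
t 4.6333 tcp [ 0.5671 -0.2028  0.1465] yaw 0.213 rv [ 0.001 -0.001 -0.002] d [-0.0005  0.0033  0.0165] F [ 0.3 -0.2  0.1] q [ 0.57  0.81 -0.55  1.7   0.56  0.79 -0.03]
```

View pics/m2.png

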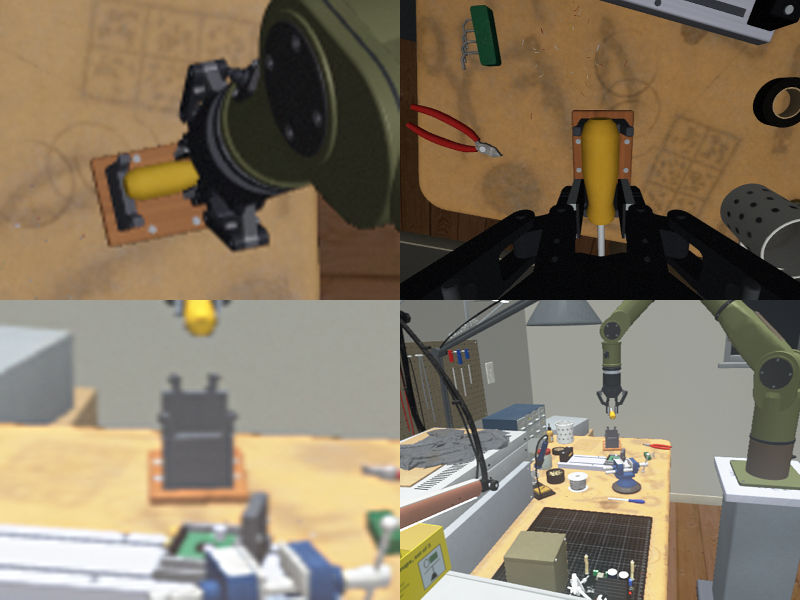

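Panels: the handle hangs above the rest with its axis along the rest. In the wrist panel the handle is at column 600 and the rest is centred at about column 602; in the side view the tool looks level. I'll check the lateral fit numerically.

Run:
```python
from h import *
c=env.capture("wrist");im=c["color"];hsv=cv2.cvtColor(im,cv2.COLOR_BGR2HSV)
p=.215;ry=np.array([-np.sin(p),np.cos(p)]);rx=np.array([np.cos(p),np.sin(p)]);B=np.array([.5737,-.2172])
L=lambda u,v,z:(lambda q:np.round([rx@q,ry@q],4))(ray(c,u,v,z)[:2]-B)
m=cv2.inRange(hsv,(18,170,90),(32,255,255));q=max(cv2.findContours(m,0,2)[0],key=cv2.contourArea)
x,y,w,h=cv2.boundingRect(q);print("handle",x,y,w,h)
z=.1465-.0093+.0125
for v in(y+2,y+20,y+60,y+100,y+150):
    r=np.nonzero(m[v,x:x+w])[0]+x;print(v,r.min(),r.max(),L((r.min()+r.max())/2,v,z))
mb=cv2.inRange(hsv,(3,110,50),(16,255,200));mb[:160]=0
for v in(180,184,210,230,250,270):
    r=np.nonzero(mb[v,260:390])[0]+260
    if len(r):print("base",v,r.min(),r.max(),L(r.min(),v,.01),L(r.max(),v,.01))
t=env.read_state()["eef_pos"];print("tcp",rx@(t[:2]-B),ry@(t[:2]-B))
```

```text
handle 291 191 60 169
193 304 337 [-0.0035  0.0661]
211 293 347 [-0.0036  0.0589]
251 293 348 [-0.0034  0.0419]
291 296 346 [-0.0032  0.0238]
341 301 342 [-0.0029 -0.0008]
base 180 260 388 [-0.0514  0.0558] [0.0497 0.0561]
base 184 261 389 [-0.0507  0.0527] [0.0507 0.053 ]
base 210 260 389 [-0.0525  0.0318] [0.0519 0.032 ]
base 230 260 389 [-0.0532  0.0151] [0.0529 0.0154]
base 250 260 389 [-0.054  -0.0022] [ 0.0538 -0.0019]
base 270 261 389 [-0.054 -0.02 ] [ 0.0549 -0.0197]
tcp -0.0026747534682228184 0.01659647474834296
```

move_tool:
  plan:
    - [0, 0, 0, 0, 0.003, 0.02, 0.01]
    - [0, 0, 0, 0, 0.003, 0.04, 0.01]
    - [0, 0, 0, 0, 0.003, 0.05, 0.01]
    - [0, 0, 0, 0, 0.003, 0.05, 0.01]
    - [0, 0, 0, 0, 0.003, 0.05, 0.01]

```text
clock: 5.25
eef_pos: [0.5698, -0.2021, 0.0961]
tool_rot: [-0.0, 0.628, 0.779, -0.0]
contact_force: [-0.2, -0.2, -1.2]
finger_gap: 0.024
gripper_force: 49.2
```

Run:
```python
from h import *
p=.215;ry=np.array([-np.sin(p),np.cos(p)]);B=np.array([.5737,-.2172]);g=B+.0166*ry
to([*g,.0643],p)
```

```text
t 5.25 tcp [ 0.5698 -0.2021  0.0961] yaw 0.214 rv [-0.001 -0.001 -0.001] d [0.001  0.0006 0.0318] F [-0.2 -0.2 -1.2] q [ 0.54  0.88 -0.5   1.72  0.62  0.7  -0.08]
```

move_tool:
  plan:
    - [0, 0, 0, 0, 0, 0.01, 0.01]
    - [0, 0, 0, 0, 0, 0.02, 0.01]
    - [0, 0, 0, 0, 0, 0.026, 0.01]
    - [0, 0, 0, 0, 0, 0.03, 0.01]
    - [0, 0, 0, 0, 0, 0.03, 0.01]
    - [0, 0, 0, 0, 0, 0.03, 0.01]

```text
clock: 5.75
eef_pos: [0.5698, -0.2027, 0.0661]
tool_rot: [-0.0, 0.628, 0.778, -0.0]
contact_force: [0.1, 0.8, -1.2]
finger_gap: 0.0236
gripper_force: 49.2
```

Run:
```python
from h import *
to([.57,-.202,.0643],.215)
c=env.capture("side");s=c["color"]
w=env.capture("wrist")["color"]
cv2.imwrite("pics/m3.png",np.hstack([cv2.resize(s[200:245,315:375],(400,300),interpolation=cv2.INTER_CUBIC),cv2.resize(w[150:450,120:520],(400,300))]))
```

```text
t 5.75 tcp [ 0.5698 -0.2027  0.0661] yaw 0.213 rv [-0.    -0.    -0.002] d [0.0006 0.0004 0.0018] F [ 0.1  0.8 -1.2] q [ 0.53  0.93 -0.47  1.74  0.65  0.64 -0.1 ]
```

View pics/m3.png

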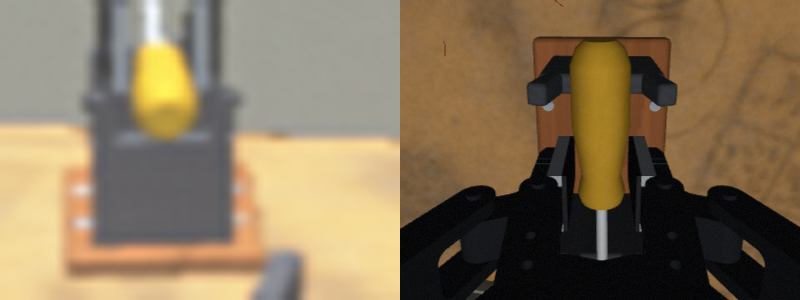

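The handle sits in the wide notch, centred between the prongs (column 600 against 602), with no contact yet. Lowering the last few millimetres.

move_tool:
  plan:
    - [0, 0, 0, 0, 0, 0.001, 0.01]
    - [0, 0, 0, 0, 0, 0.002, 0.01]
    - [0, 0, 0, 0, 0, 0.003, 0.01]
    - [0, 0, 0, 0, 0, 0.003, 0.01]
  grip_force: 25

```text
clock: 6.18
eef_pos: [0.5701, -0.2028, 0.0643]
tool_rot: [0.001, 0.628, 0.778, -0.0]
contact_force: [-1.7, -0.2, 6.2]
finger_gap: 0.0238
gripper_force: 50.2
```

Contact (6 N up). Releasing gently, then checking.

move_tool:
  plan:
    - [0, 0, 0, 0, 0, 0, 0.03]
    - [0, 0, 0, 0, 0, 0, 0.04]
    - [0, 0, 0, 0, 0, 0, 0.05]
    - [0, 0, 0, 0, 0, 0, 0.055]
    - [0, 0, 0, 0, 0, 0, 0.055]

```text
clock: 6.6
eef_pos: [0.5698, -0.2028, 0.0632]
tool_rot: [-0.0, 0.628, 0.778, -0.0]
contact_force: [-0.5, -0.5, -0.3]
finger_gap: 0.0548
gripper_force: 0.0
```

move_tool:
  plan:
    - [0, 0, 0, 0, 0, -0.03, 0.055]
    - [0, 0, 0, 0, 0, -0.06, 0.055]
    - [0, 0, 0, 0, 0, -0.09, 0.055]
    - [0, 0, 0, 0, 0, -0.12, 0.055]
    - [0, 0, 0, 0, 0, -0.12, 0.055]

```text
clock: 7.02
eef_pos: [0.5737, -0.2028, 0.1892]
tool_rot: [0.005, 0.628, 0.778, 0.003]
contact_force: [-0.2, 0.5, 0.0]
finger_gap: 0.0552
gripper_force: 0.0
```

```bash
python3 - <<'E'
from h import *
to([.42,.012,.18],-.0234)
c=env.capture("side");s=c["color"]
w=env.capture("wrist")["color"]
cv2.imwrite("pics/m4.png",np.hstack([cv2.resize(s[200:245,315:375],(400,300),interpolation=cv2.INTER_CUBIC),cv2.resize(w,(400,300))]))
E
```

```text
t 7.0167 tcp [ 0.5737 -0.2028  0.1892] yaw 0.213 rv [0.01  0.003 0.236] d [ 0.2425 -0.105   0.0072] F [-0.2  0.5  0. ] q [ 0.59  0.76 -0.58  1.66  0.52  0.87  0.  ]
```

View pics/m4.png

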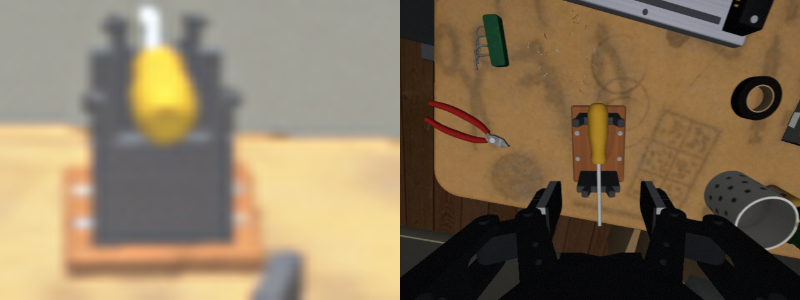

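The tool lies in both notches: handle at panel (163,100) between the prongs, shaft at (150,20) in the narrow notch. I'll triangulate the tip for a level check while moving behind the tab, fingers closing and turned 90°.

Run:
```python
from h import *
s=env.capture("side");w=env.capture("wrist")
def tri(a,ua,b,ub):
    P=[cam(c)[0]@np.c_[cam(c)[1],cam(c)[2]] for c in(a,b)]
    X=cv2.triangulatePoints(P[0],P[1],np.array(ua,float),np.array(ub,float));return (X[:3]/X[3]).ravel()
p=.215;ry=np.array([-np.sin(p),np.cos(p)]);rx=np.array([np.cos(p),np.sin(p)]);B=np.array([.5737,-.2172])
for n,a,b in(("tip",(337.5,201.2),(320,361)),("butt",(339.8,219.5),(317,165))):
    X=tri(s,a,w,b);print(n,X.round(4),rx@(X[:2]-B),ry@(X[:2]-B))
```

```text
tip [ 0.5927 -0.3136  0.0655] -0.001967540683414041 -0.09819498453210189
butt [ 0.557  -0.1528  0.0622] -0.002613524329072872 0.06651908267695188
```

move_tool:
  plan:
    - [0, 0, -0.12, 0.034, -0.011, 0, 0.03]
    - [0, 0, -0.24, 0.068, -0.023, 0, 0.01]
    - [0, 0, -0.36, 0.102, -0.034, 0, 0]
    - [0, 0, -0.48, 0.136, -0.046, 0, 0]
    - [0, 0, -0.6, 0.17, -0.057, 0, 0]
    - [0, 0, -0.72, 0.204, -0.069, 0, 0]
    - [0, 0, -0.84, 0.238, -0.08, 0, 0]
    - [0, 0, -0.96, 0.238, -0.08, 0, 0]

```text
clock: 7.88
eef_pos: [0.4371, 0.0194, 0.183]
tool_rot: [-0.002, 0.189, 0.982, 0.001]
contact_force: [0.3, 0.2, 0.2]
finger_gap: -0.0002
gripper_force: 0.0
```

```bash
python3 -c "
from h import *
to([.445,.013,.1],1.547)"
```

```text
t 7.8833 tcp [0.4371 0.0194 0.183 ] yaw 1.191 rv [ 0.003 -0.004 -0.356] d [-0.01   -0.0032  0.083 ] F [0.3 0.2 0.2] q [ 0.36  0.64 -0.81  2.14  0.76  0.67  0.22]
```

The tool is level and about 2 mm off across and 4 mm along, within tolerance. Finishing the turn and descending.

move_tool:
  plan:
    - [0, 0, -0.12, -0.005, -0.002, 0.01, 0]
    - [0, 0, -0.24, -0.01, -0.003, 0.04, 0]
    - [0, 0, -0.356, -0.01, -0.003, 0.07, 0]
    - [0, 0, -0.356, -0.01, -0.003, 0.1, 0]
    - [0, 0, -0.356, -0.01, -0.003, 0.1, 0]
    - [0, 0, -0.356, -0.01, -0.003, 0.1, 0]

```text
clock: 8.38
eef_pos: [0.4476, 0.0063, 0.0819]
tool_rot: [-0.003, 0.021, 1.0, -0.0]
contact_force: [-0.0, -0.1, -0.2]
finger_gap: 0.0003
gripper_force: 0.0
```

Run:
```python
from h import *
to([.445,.013,.036],1.547)
w=env.capture("wrist")["color"];s=env.capture("top")["color"]
cv2.imwrite("pics/m5.png",np.hstack([cv2.resize(w,(400,300)),cv2.resize(s[200:320,230:390],(400,300))]))
```

```text
t 8.3833 tcp [0.4476 0.0063 0.0819] yaw 1.53 rv [-0.001 -0.005 -0.017] d [0.0027 0.0066 0.046 ] F [-0.  -0.1 -0.2] q [ 0.29  0.84 -0.68  2.19  1.14  0.54  0.25]
```

View pics/m5.png

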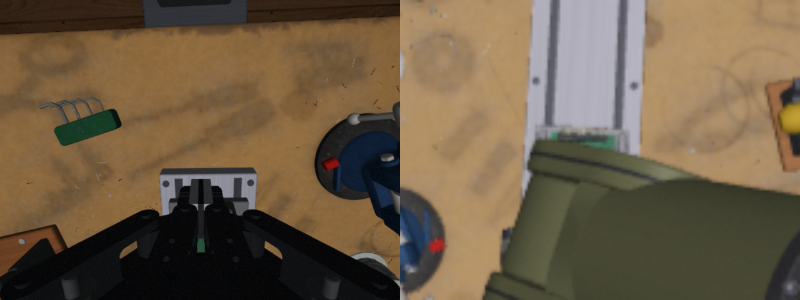

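The fingers are centred on the rear end of the bed (wrist panel, column 205), behind the tab, with nothing in the way. Descending.

move_tool:
  plan:
    - [0, 0, -0.017, 0, 0.006, 0.02, 0]
    - [0, 0, -0.017, 0, 0.006, 0.04, 0]
    - [0, 0, -0.017, 0, 0.006, 0.045, 0]
    - [0, 0, -0.017, 0, 0.006, 0.045, 0]
    - [0, 0, -0.017, 0, 0.006, 0.045, 0]

```text
clock: 8.9
eef_pos: [0.4502, 0.0123, 0.0394]
tool_rot: [0.001, 0.013, 1.0, -0.0]
contact_force: [-0.4, 0.3, 0.7]
finger_gap: 0.0002
gripper_force: 0.0
```

```bash
python3 -c "
from h import *
to([.61,.009,.036],1.547)"
```

```text
t 8.9 tcp [0.4502 0.0123 0.0394] yaw 1.546 rv [-0.     0.001 -0.001] d [-0.1599  0.0007  0.0036] F [-0.4  0.3  0.7] q [ 0.23  0.91 -0.59  2.2   1.34  0.47  0.07]
```

move_tool:
  plan:
    - [0, 0, 0, -0.008, 0, 0, 0]
    - [0, 0, 0, -0.016, 0, 0, 0]
    - [0, 0, 0, -0.024, 0, 0, 0]
    - [0, 0, 0, -0.034, 0, 0, 0]
    - [0, 0, 0, -0.046, 0, 0, 0]
    - [0, 0, 0, -0.058, 0, 0, 0]
    - [0, 0, 0, -0.07, 0, 0, 0]
    - [0, 0, 0, -0.08, 0, 0, 0]

```text
clock: 9.57
eef_pos: [0.5287, 0.0101, 0.0398]
tool_rot: [-0.001, 0.013, 1.0, -0.0]
contact_force: [-4.7, 0.6, 2.5]
finger_gap: -0.0002
gripper_force: 2.1
```

move_tool:
  plan:
    - [0, 0, 0, -0.01, 0, 0, 0]
    - [0, 0, 0, -0.02, 0, 0, 0]
    - [0, 0, 0, -0.03, 0, 0, 0]
    - [0, 0, 0, -0.038, 0, 0, 0]
    - [0, 0, 0, -0.044, 0, 0, 0]
    - [0, 0, 0, -0.048, 0, 0, 0]
    - [0, 0, 0, -0.05, 0, 0, 0]

```text
clock: 10.15
eef_pos: [0.5801, 0.0088, 0.0388]
tool_rot: [0.0, 0.013, 1.0, -0.0]
contact_force: [-2.4, -0.3, 2.2]
finger_gap: 0.0003
gripper_force: 1.4
```

```bash
python3 -c "
from h import *
to([.61,.009,.036],1.547)"
```

```text
t 10.15 tcp [0.5801 0.0088 0.0388] yaw 1.545 rv [-0.     0.001 -0.002] d [-0.0299  0.001   0.0028] F [-2.4 -0.3  2.2] q [ 0.3   1.01 -0.72  1.81  1.    0.72  0.56]
```

Pushing with about 3 N. Advancing slowly toward the hard stop.

move_tool:
  plan:
    - [0, 0, 0, -0.005, 0, 0, 0]
    - [0, 0, 0, -0.01, 0, 0, 0]
    - [0, 0, 0, -0.014, 0, 0, 0]
    - [0, 0, 0, -0.018, 0, 0, 0]
    - [0, 0, 0, -0.021, 0, 0, 0]
    - [0, 0, 0, -0.023, 0, 0, 0]

```text
clock: 10.65
eef_pos: [0.6031, 0.0083, 0.0382]
tool_rot: [0.0, 0.013, 1.0, -0.0]
contact_force: [-2.6, -0.5, 1.7]
finger_gap: -0.0002
gripper_force: 1.4
```

move_tool:
  plan:
    - [0, 0, 0, -0.002, 0, 0, 0]
    - [0, 0, 0, -0.004, 0, 0, 0]
    - [0, 0, 0, -0.006, 0, 0, 0]

```text
clock: 10.9
eef_pos: [0.6087, 0.0082, 0.0382]
tool_rot: [-0.0, 0.012, 1.0, -0.0]
contact_force: [-2.9, -0.3, 2.0]
finger_gap: 0.0001
gripper_force: 1.4
```

move_tool:
  plan:
    - [0, 0, 0, -0.002, 0, 0, 0]
    - [0, 0, 0, -0.004, 0, 0, 0]
    - [0, 0, 0, -0.004, 0, 0, 0]

```text
clock: 11.15
eef_pos: [0.6132, 0.0081, 0.0382]
tool_rot: [0.0, 0.013, 1.0, -0.0]
contact_force: [-0.5, -0.4, 0.8]
finger_gap: -0.0002
gripper_force: 0.6
```

move_tool:
  plan:
    - [0, 0, 0, -0.002, 0, 0, 0]
    - [0, 0, 0, -0.003, 0, 0, 0]
    - [0, 0, 0, -0.003, 0, 0, 0]

```text
clock: 11.4
eef_pos: [0.6137, 0.0082, 0.0381]
tool_rot: [-0.002, 0.012, 1.0, -0.0]
contact_force: [-7.3, -0.5, 4.2]
finger_gap: 0.0
gripper_force: 3.5
```

move_tool:
  plan:
    - [0, 0, 0, -0.002, 0, 0, 0]
    - [0, 0, 0, -0.004, 0, 0, 0]
    - [0, 0, 0, -0.004, 0, 0, 0]
    - [0, 0, 0, -0.004, 0, 0, 0]

```text
clock: 11.73
eef_pos: [0.6136, 0.0081, 0.038]
tool_rot: [-0.006, 0.012, 1.0, -0.001]
contact_force: [-16.8, -1.5, 12.5]
finger_gap: 0.0001
gripper_force: 8.1
```

Hard stop confirmed: 17 N with no motion, at the expected position. Backing off and rising.

move_tool:
  plan:
    - [0, 0, 0, 0.008, 0, 0, 0]
    - [0, 0, 0, 0.02, 0, 0, 0]
    - [0, 0, 0, 0.04, 0, 0, 0]
    - [0, 0, 0, 0.06, 0, -0.01, 0]
    - [0, 0, 0, 0.06, 0, -0.05, 0]
    - [0, 0, 0, 0.06, 0, -0.09, 0]
    - [0, 0, 0, 0.06, 0, -0.13, 0]
    - [0, 0, 0, 0.06, 0, -0.17, 0]

```text
clock: 12.4
eef_pos: [0.5604, 0.0106, 0.2105]
tool_rot: [0.001, 0.012, 1.0, 0.001]
contact_force: [1.5, -0.3, -0.2]
finger_gap: -0.0003
gripper_force: 0.0
```

move_tool:
  plan:
    - [0, 0, 0, 0.02, 0, 0, 0]
    - [0, 0, 0, 0.05, 0, 0, 0]
    - [0, 0, 0, 0.08, 0, 0, 0]
    - [0, 0, 0, 0.1, 0, 0, 0]
    - [0, 0, 0, 0.1, 0, 0, 0]
    - [0, 0, 0, 0.1, 0, 0, 0]

```text
clock: 12.9
eef_pos: [0.4603, 0.0126, 0.2089]
tool_rot: [0.001, 0.012, 1.0, 0.0]
contact_force: [0.5, 0.9, -0.3]
finger_gap: 0.0001
gripper_force: 0.0
```

Run:
```python
from h import *
s=env.capture("side")["color"];t=env.capture("top")["color"];w=env.capture("wrist")["color"]
cv2.imwrite("pics/m6.png",np.hstack([cv2.resize(s[190:280,260:380],(400,300),interpolation=cv2.INTER_CUBIC),cv2.resize(t[160:310,250:450],(400,300),interpolation=cv2.INTER_CUBIC)]))
```

```text
(no output)
```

View pics/m6.png

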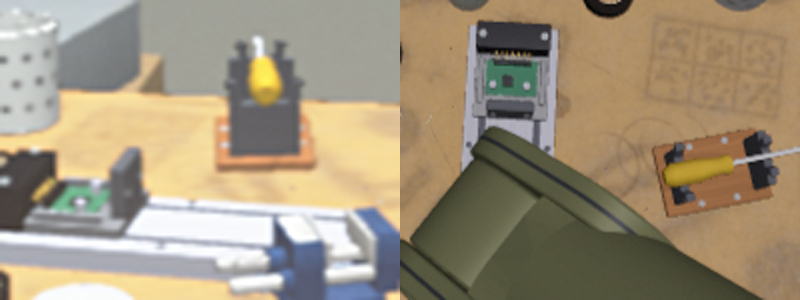

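The nest is against the contact block (top panel, (512,57)), and the screwdriver lies in both notches, handle at (700,170) and shaft at (770,158). The robot is clear, so I'm handing in.

```bash
python3 -c "
from bench import env
print(env.close_job())"
```

```text
the job is handed in; nothing more can be done
None
```

I laid the screwdriver on the rest and released it, then pushed the nest home against its hard stop and handed the job in at about 13 s, with the arm clear and no other items disturbed; no verdict was returned.

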